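Set a mill on the filling stand and hold its leg at the mark

ROBOT

A 6-joint arm with a two-finger parallel gripper is mounted at the origin on the work surface. World frame = base frame: x ahead of the robot, y to its left, z up, the work surface at z = 0. Lengths are in mm, angles in rad, forces in N, time in s.
With the tool pointing down it reaches from about 350 to 875 mm from the base axis. Payload 4.2 kg.
Tool frame: the origin (TCP) lies between the finger pads; the fingertips stand 14 mm ahead of it and the grasp point (between the pads) lies 5 mm behind it; z points along the fingers, y is the line along which they close (so a half turn about z gives the same grasp; the last joint's range is limited). The gripper opens to 85 mm and grips with 20 to 120 N. Pads are 22 mm wide; open, the fingers measure 114 mm over their backs; the gripper's body (76 mm by 85 mm) begins 54 mm behind the grasp point. The pads swing forward as they close: fully open they stand 13 mm farther back than shut.
Start: joints at [-1.056, 0.385, 0.008, 0, -1.194, -0.259], TCP at [158.154, -604.638, 245.312] pointing down, gripper open.
Joint ranges: [-3.14, 3.14], [-1.21, 2.06], [-1.07, 1.41], [-3.16, 2.05], [-2.99, -0.16], [-3.1, 3.1]. Speed limits (rad/s): [2.79, 2.79, 3.14, 3.14, 3.14, 3.14].

INTERFACE

Orientations are given as a unit quaternion [x, y, z, w].
In Python, from bench import * gives the robot as it stands.
- The arm moves only by the tool carry_out, never from a script. Its argument "motion" is a list of rows, each a list of 7 numbers: the turn, a rotation vector about the tool's x, y, z in rad, then the shift along the tool's x, y, z in mm, then the opening, from -1 (shut) to 1 (fully open), so that 0 is half open. A call has 1 to 5 rows; each row is the pose to reach, as a shift and turn from the pose commanded when the call began, along the tool's axes at that moment; what a row does not reach only later rows make up. A row lasts 1/8 s, in which the tool goes at most 62.5 mm and 10.7 degrees, less where a joint would pass 70% of its speed; a pose out of reach is approached as far as the arm can. A call with a gripper value outside its range is refused whole. The fingers move at their own pace and stop on an object; the grip force is fixed at half the most. Time passes only in rows, so rows that repeat a pose let the fingers close. It gives the time, the measured TCP pose, the force, the opening and the grip force at its end, in the units of the state.
- read_state(): the state, without advancing time (a new reading comes with each control period).
- get_image(name): name is "scene" or "top" or "wrist"; returns a dict with "color" (384x512x3 uint8, blue, green, red), "mtx" (3x3 intrinsics, pixels), "position" and "orientation" of the camera in the world. Camera axes: x right, y down, z forward; pixel columns grow to the right and rows downward; lengths in mm; the calibration is good to about 2 mm. A picture is of the moment at which its call begins. There is no depth.
- job_done(): hands the job in; it is judged then, once.
The state is a dict: "clock": time; "joints": joint angles; "joint_vel": joint speeds; "joint_efforts": joint torques, N m; "position": TCP position; "ee_rot": TCP orientation; "contact_force": force on the tool from outside, world axes, zero at the start; "wrist_torque": the same for the moment, N m; "gripper_width": finger opening in mm; "grasp_force": force on a finger pad.
Only numpy, scipy, OpenCV 4.12 (cv2) and the standard library are available. Lean on these libraries where they do the work, as an engineer would, in place of code of your own. Each camera call takes 0.05 s, during which the arm holds its last target. There are 200 camera calls.

TASK

Push the open stainless steel mill body down over the white spigot of the filling stand until it sits on the platform, and let it go. Then pull the stand's spring-loaded leg out by its black T-bar until the red pointer is level with the green mark, and while holding it there swing the orange cam lever closed against the leg. The clamp is worn and the spring would draw the leg back, so finish still holding the leg at the mark with the lever closed; leave the green mark, the shaker, the ramekin and the copper cup where they are.

Things in the scene. Friction and masses are not known exactly. Their poses are not given: they have to be found in the camera images.
- stand: Mill filling stand, fixed to the counter. Origin on the counter under the outer end of the aluminium guide (100 long, 44 wide, top 85 mm up, running to -x from the origin). Its x axis is the way the leg pulls out, z is up, and the orange lever and the scale are on its +y side. Steel base plate 12 mm thick, 64 wide, reaches to x = 110 mm.
- leg: Leg sliding along the stand's x axis (0 to 60 mm), axes and origin as the stand's when fully in, as it starts. Steel bar 20 mm wide (y), 44 to 68 mm above the counter; black T-bar 110 wide (y), 12 thick (x), 30 to 50 mm above the counter; beyond it a low platform with the spigot. A spring draws the leg in with 5 N, 8 N when out at the mark, also with the lever closed.
- leg_pull (a point): Centre of the T-bar's inner face (the face towards the guide), 40 mm above the counter; 55 mm out from the guide's end when the leg is fully in. Fingers coming from above, one either side of the bar, fit between guide and T-bar and pull outwards (stand +x) on this face.
- leg_pointer (a point): Lower tip of the red pointer on the T-bar's +y end, 70 mm to +y of the leg's middle, 6 mm beyond the T-bar's inner face, 28 mm above the counter. It moves with the leg.
- mark_tip (a point): Top of the green mark clip on the white scale, about 70 mm to +y of the leg's middle, 26 mm above the counter. It stands 22 to 38 mm farther out than the pointer starts. Pointer and mark are level when they have the same position along the stand's x axis. Leave the clip where it is.
- leg_spigot (a point): Middle of the spigot's foot, at the platform's top, 30 mm above the counter. White upright spigot 36 mm diameter, 25 mm high, top edge chamfered; platform 64 mm diameter. It lies 72 mm out from the T-bar's inner face and moves with the leg.
- lever (a joint): Orange cam lever, rad about an upright hinge: 0 = closed along the leg (stop), growing as its tip swings out to the stand's +y, up to 0.55; starts at 0.34 to 0.46. Stays where left; 1 to 2 N swings it. Plate 70 long, 8 thick, 52 to 84 mm above the counter (passes over the T-bar). Closed, its faces lie 12 and 20 mm to +y of the leg's middle: bar and lever, 30 mm together, can be pinched across.
- lever_hinge (a point): The lever's hinge axis, fixed on the stand: 25 mm in +x and 18 mm in +y of the stand's origin, 68 mm above the counter.
- lever_tip (a point): Outer face of the lever near its free end, 66 mm from the hinge, 68 mm above the counter.
- mill: Stainless steel mill body without its head: upright tube open at both ends, outer diameter 46, bore 40, height 72 mm, 0.15 to 0.3 kg. Origin at the centre of its lower end, z up.
- shaker: Cobalt blue glass salt shaker with steel cap, 52 diameter, 74 high, origin under its centre. Bystander.
- ramekin: Bone white ramekin, 76 diameter, 42 high, origin under its centre. Bystander.
- cup: Copper pour cup, 62 diameter with a small lip tab, 55 high, origin under its centre. Bystander.
Not all that is in view belongs to the job. Leave any yellow look-alike of the mill alone.

How it is judged:
By the outcome, as a careful person would: the job done as asked, in the order asked, and still so for the second after the job is handed in, while the arm keeps its last pose, push and grip.
It also fails if it takes over 51 s, if anything falls off the work surface, if the arm or the gripper's body presses on something with over 40 N, if the wrist force passes 120 N, or if a joint passes its speed limit or range.

## Working session

There is one attempt and no reset: what is moved stays moved. The work goes in short steps, Python scripts to look and compute and a tool call to move; the robot and the scene stay as the last step left them, time stands still between calls to the robot, and variables do not carry over. Pictures are saved under pics/ and viewed, at most 10 in all, crops included, and the job is handed in when it is done.

Besides the shell and the picture viewer there is one more tool, called as name([rows], argument=value, ...), one row to a line, values as JSON. carry_out: Moves the arm, as the interface text tells. Its arguments: {"type":"object","properties":{"motion":{"type":"array"}},"required":["motion"]}

```bash
mkdir -p pics; cat > h.py <<'E'
from bench import *
import numpy as np, cv2
from scipy.spatial.transform import Rotation as R
def snap(n,f):
    im=get_image(n); cv2.imwrite('pics/'+f+'.png',im['color']); np.savez('pics/'+f+'.npz',**{k:np.array(im[k]) for k in('mtx','position','orientation')}); return im
def world(f,u,v,z):
    d=np.load('pics/'+f+'.npz'); r=R.from_quat(d['orientation']).apply(np.linalg.inv(d['mtx'])@[u,v,1]); p=d['position']; return p+r*(z-p[2])/r[2]
def pix(f,p):
    d=np.load('pics/'+f+'.npz'); c=R.from_quat(d['orientation']).inv().apply(np.array(p)-d['position']); q=d['mtx']@c; return q[:2]/q[2]
def crop(f,x0,y0,x1,y1,k,o):
    im=cv2.imread('pics/'+f+'.png')[y0:y1,x0:x1]; cv2.imwrite('pics/'+o+'.png',cv2.resize(im,None,fx=k,fy=k,interpolation=cv2.INTER_CUBIC))
E
python3 - <<'E'
from h import *
a=snap('top','t0'); b=snap('scene','s0')
for i in(a,b): print(i['mtx'],i['position'],i['orientation'])
print(read_state())
h=np.vstack([a['color'],b['color']]); h=cv2.resize(h,(400*2//2*1,600)) if 0 else np.hstack([a['color'],b['color']])
cv2.imwrite('pics/both.png',cv2.resize(h,(800,300)))
E
```

```text
[[361.42548678   0.         255.507681  ]
 [  0.         361.42548678 188.39681203]
 [  0.           0.           1.        ]] [454.78367436  14.64053229 773.6936295 ] [-0.70090996  0.71054757 -0.04270375  0.04498631]
[[350.38361646   0.         259.18557747]
 [  0.         350.38361646 190.41457736]
 [  0.           0.           1.        ]] [997.39819106 215.87780387 573.12690501] [ 0.48482644  0.78777966 -0.32646859 -0.19433162]
{'clock': 0.1, 'joints': array([-1.05642120e+00,  3.85462674e-01,  6.75363024e-03, -4.03684699e-04,
       -1.19399284e+00, -2.58612902e-01]), 'joint_vel': array([-0.00204807, -0.00226469,  0.00326704,  0.00213886, -0.00194955,
        0.00043609]), 'joint_efforts': array([-5.84689697e-04, -3.93317878e+01,  1.88929081e+01,  4.19801965e+00,
       -2.58372602e-03,  2.09791246e-06]), 'position': array([ 158.00711912, -604.18704801,  244.34237539]), 'ee_rot': array([-1.27458944e-01,  9.91843372e-01,  9.53216396e-04, -1.85370875e-04]), 'contact_force': array([-0.43307448, -0.24316053,  0.98138794]), 'wrist_torque': array([-0.00793143, -0.00823018, -0.01986539]), 'grasp_force': 0.0, 'gripper_width': 85.67866741153671}
```

View pics/both.png

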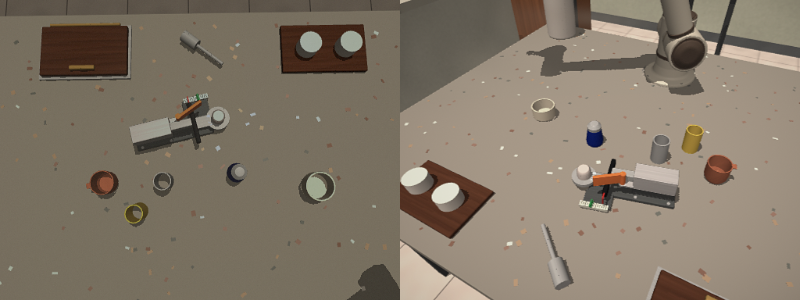

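```bash
python3 - <<'E'
from h import *
crop('t0',160,112,320,232,5,'c1')
crop('t0',100,200,320,280,3.5,'c2')
E
```

```text
(no output)
```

View pics/c1.png

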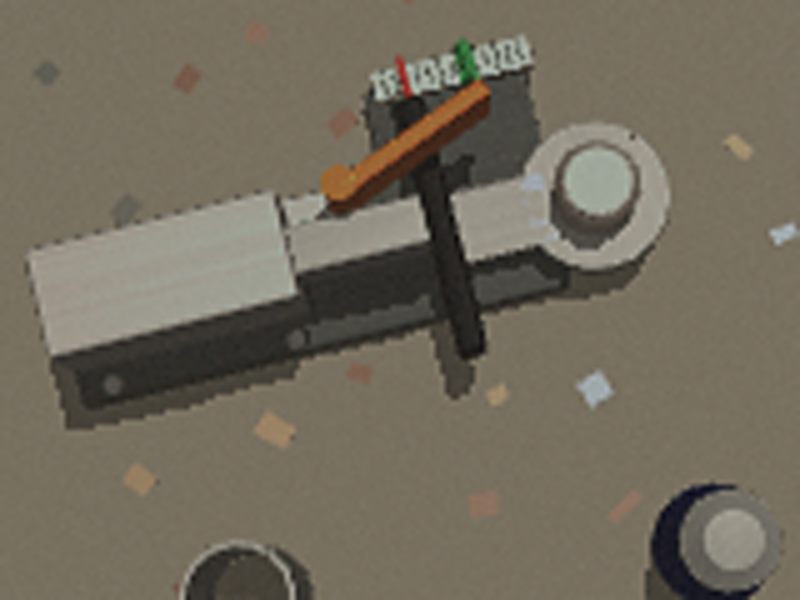

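View pics/c2.png

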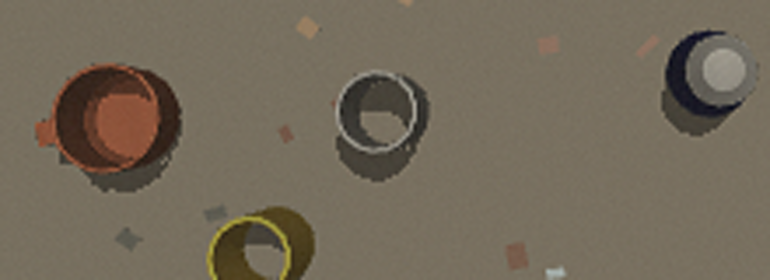

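```bash
python3 - <<'E'
from h import *
w=lambda x,y,z: world('t0',160+x/5,112+y/5,z)
np.set_printoptions(precision=1,suppress=True)
P={k:w(*v) for k,v in dict(spig=(597,180,55),plat=(597,196,30),g1=(28,255,85),g2=(273,193,85),g3=(298,292,85),g4=(52,353,85),tb1=(405,98,50),tb2=(473,352,50),hinge=(338,185,84),tip=(484,92,84),red=(404,78,34),green=(467,60,26)).items()}
P['mill']=world('t0',100+377/3.5,200+111/3.5,72); P['shaker']=world('t0',100+724/3.5,200+70/3.5,74); P['yel']=world('t0',100+250/3.5,200+258/3.5,72)
P['cup']=world('t0',100+107/3.5,200+118/3.5,55)
for k in P: print(k,P[k])
o=(P['g2']+P['g3'])/2; b=(P['g1']+P['g4'])/2
print('o',o,'len',np.linalg.norm(o-b),'w',np.linalg.norm(P['g2']-P['g3']))
for a,c in((b,o),(o,P['spig']),(b,P['spig'])): d=c-a; print(np.linalg.norm(d[:2]),np.degrees(np.arctan2(d[1],d[0])))
d=P['tb2']-P['tb1'];print(np.linalg.norm(d),np.degrees(np.arctan2(d[1],d[0])))
# joint fit: stand pose from all known points
from scipy.optimize import least_squares
L=dict(spig=(127,0),plat=(127,0),g1=(-100,22),g4=(-100,-22),g2=(0,22),g3=(0,-22),hinge=(25,18),tb1=(61,55),tb2=(61,-55))
def f(q):
    c,s=np.cos(q[2]),np.sin(q[2]); return np.concatenate([P[k][:2]-q[:2]-[c*x-s*y,s*x+c*y] for k,(x,y) in L.items()])
r=least_squares(f,[o[0],o[1],-1.3]);print(r.x,np.degrees(r.x[2]));print(r.fun.reshape(-1,2))
q=r.x;c,s=np.cos(q[2]),np.sin(q[2]);M=np.array([[c,s],[-s,c]])
for k in('red','green','tip','hinge','spig','mill','shaker'): print(k,M@(P[k][:2]-q[:2]))
E
```

```text
spig [626.5 -33.3  55. ]
plat [625.6 -34.8  30. ]
g1 [592.8 190.   85. ]
g2 [615.9  94.9  85. ]
g3 [576.7  85.2  85. ]
g4 [554.2 180.   85. ]
tb1 [663.3  44.7  50. ]
tb2 [557.3  18.   50. ]
hinge [619.   69.7  84. ]
tip [655.5  12.2  84. ]
red [676.6  45.7  34. ]
green [686.5  19.1  26. ]
mill [459.4 109.6  72. ]
shaker [479.3 -81.9  74. ]
yel [381.  178.4  72. ]
cup [457.7 264.4  55. ]
o [596.3  90.1  85. ] len 97.63840446354487 w 40.4036780819095
97.63840446354487 -76.47104629346967
126.98405271295164 -76.27122856591389
224.62212150896198 -76.35808489108474
109.27449792766443 -165.90516774587329
[596.3  89.5  -1.3] -76.43796597734915
[[ 0.4  0.7]
 [-0.5 -0.9]
 [-1.5 -1.9]
 [ 2.8 -1.5]
 [-1.7  0.2]
 [ 1.8  0.9]
 [-0.7  0.2]
 [-0.8  1.5]
 [ 0.2  0.7]]
red [61.4 67.8]
green [89.6 71.2]
tip [89.  39.4]
hinge [24.6 17.4]
spig [126.4   0.5]
mill [ -51.6 -128.3]
shaker [ 139.2 -154. ]
```

Mill candidates in the top view are the steel tube (208,232), the yellow tube (171,273) and the shaker with its steel cap (307,220). The crop shows the open steel-grey tube at (208,232), which is the mill. The stand fit is good: residuals under 3 mm, pointer near x = 61 and mark near x = 90.

```bash
cat >> h.py <<'E'
O=np.array([596.3,89.5]); YAW=np.radians(-76.44)
def sw(x,y): c,s=np.cos(YAW),np.sin(YAW); return O+[c*x-s*y,s*x+c*y]
def ws(p): c,s=np.cos(YAW),np.sin(YAW); return np.array([[c,s],[-s,c]])@(np.array(p)[:2]-O)
def plan(x,y,z,yaw=193.56):
    st=read_state(); r=R.from_quat(st['ee_rot']); a=np.radians(yaw); ty=np.array([np.cos(a),np.sin(a),0]); tz=np.array([0,0,-1.]); T=R.from_matrix(np.c_[np.cross(ty,tz),ty,tz])
    print('pos',st['position'].round(1),'turn',(r.inv()*T).as_rotvec().round(3),'shift',r.inv().apply(np.array([x,y,z])-st['position']).round(1))
E
python3 -c "
from h import *
plan(459.4,109.6,150)"
```

```text
pos [ 158.  -604.2  244.3] turn [ 2.000e-03  1.000e-03 -1.552e+00] shift [-472.1  614.2   95.5]
```

carry_out([
  [0,0,-0.15,-35,46,0,1],
  [0,0,-0.32,-70,92,0,1],
  [0,0,-0.5,-107,139,0,1],
  [0,0,-0.68,-144,187,0,1],
  [0,0,-0.85,-181,235,0,1],
])

```text
clock: 0.72
position: [274.0, -329.7, 245.1]
ee_rot: [-0.527, 0.85, 0.0, 0.0]
contact_force: [1.1, -0.8, 0.5]
gripper_width: 85.2
grasp_force: 0.0
```

```bash
python3 -c "
from h import *
plan(459.4,109.6,150)"
```

```text
pos [ 274.  -329.7  245.1] turn [ 0.     0.    -0.697] shift [-475.9   28.8   95.1]
```

carry_out([
  [0,0,-0.15,-55,4,0,1],
  [0,0,-0.32,-112,8,0,1],
  [0,0,-0.5,-170,11,0,1],
  [0,0,-0.62,-230,14,0,1],
  [0,0,-0.7,-290,18,0,1],
])

```text
clock: 1.35
position: [387.9, -62.3, 245.4]
ee_rot: [0.786, -0.618, 0.0, -0.0]
contact_force: [1.2, -0.9, 0.1]
gripper_width: 85.6
grasp_force: 0.0
```

```bash
python3 -c "
from h import *
plan(459.4,109.6,150)"
```

```text
pos [387.9 -62.3 245.4] turn [-0.001  0.     0.002] shift [-150.1 -110.    95.5]
```

carry_out([
  [0,0,0,-50,-37,0,1],
  [0,0,0,-100,-73,30,1],
  [0,0,0,-150,-110,65,1],
  [0,0,0,-150,-110,95,1],
  [0,0,0,-150,-110,95,1],
])

```text
clock: 1.98
position: [458.0, 107.1, 147.5]
ee_rot: [0.785, -0.619, -0.002, 0.004]
contact_force: [0.2, 0.1, 0.6]
gripper_width: 85.7
grasp_force: 0.0
```

```bash
python3 - <<'E'
from h import *
plan(459.4,109.6,40)
snap('wrist','w1'); print(pix('w1',[459.4,109.6,72]),pix('w1',[459.4,109.6,0]))
E
```

```text
pos [458.  107.1 147.5] turn [ 0.008 -0.002 -0.   ] shift [ -2.3  -2.7 107.5]
[248.88924601 209.9096665 ] [249.38597701 182.74972729]
```

View pics/w1.png

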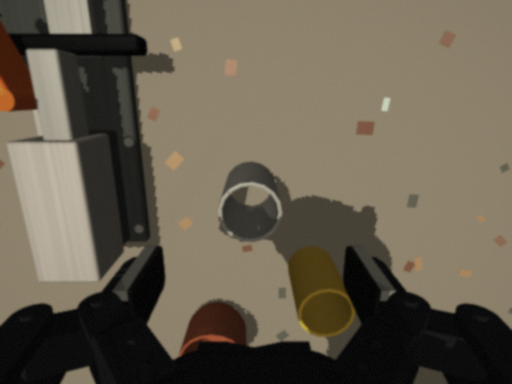

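The wrist view shows the steel tube's rim at (250,211). I predicted (249,210), so the position is confirmed. Next I descend and grip.

carry_out([
  [0,0,0,-1,-1,30,1],
  [0,0,0,-1,-1,65,1],
  [0,0,0,-1,-1,100,1],
  [0,0,0,-1,-1,108,1],
  [0,0,0,-1,-1,108,0.2],
])

```text
clock: 2.65
position: [461.4, 108.4, 43.5]
ee_rot: [0.785, -0.619, 0.0, -0.001]
contact_force: [-0.7, -0.9, -0.3]
gripper_width: 70.1
grasp_force: 0.0
```

```bash
python3 -c "
from h import *
plan(459.4,109.6,40)"
```

```text
pos [461.4 108.4  43.5] turn [-0.002  0.    -0.002] shift [-1.6  1.7  3.5]
```

carry_out([
  [0,0,0,-1,1,0,0.2],
  [0,0,0,-1,1,0,-0.4],
  [0,0,0,-1,1,0,-1],
  [0,0,0,-1,1,0,-1],
  [0,0,0,-1,1,0,-1],
])

```text
clock: 3.28
position: [460.2, 109.7, 44.1]
ee_rot: [0.785, -0.619, 0.001, -0.001]
contact_force: [-1.1, -0.8, 5.4]
gripper_width: 44.4
grasp_force: 60.5
```

```bash
python3 - <<'E'
from h import *
s=read_state();print(s['gripper_width'],s['grasp_force'])
plan(459.4,109.6,140)
p=sw(127,0);print(p);plan(*p,140)
E
```

```text
44.41956047131607 60.54051607847214
pos [460.2 109.7  44.1] turn [-0.003  0.001 -0.001] shift [ -0.2   0.6 -95.9]
[626.07686438 -33.95986533]
pos [460.2 109.7  44.1] turn [-0.003  0.001 -0.001] shift [ 178.3 -128.   -95.6]
```

carry_out([
  [0,0,0,0,0,-40,-1],
  [0,0,0,0,0,-90,-1],
  [0,0,0,20,-14,-110,-1],
  [0,0,0,60,-43,-110,-1],
  [0,0,0,100,-72,-110,-1],
])

```text
clock: 3.9
position: [553.5, 28.3, 153.9]
ee_rot: [0.785, -0.619, 0.001, -0.001]
contact_force: [0.5, 1.4, -1.7]
gripper_width: 44.5
grasp_force: 62.0
```

carry_out([
  [0,0,0,40,-28,0,-1],
  [0,0,0,70,-50,0,-1],
  [0,0,0,78,-56,0,-1],
  [0,0,0,78,-56,0,-1],
])

```text
clock: 4.4
position: [624.8, -34.3, 152.2]
ee_rot: [0.785, -0.62, -0.0, 0.0]
contact_force: [0.6, 0.8, -2.7]
gripper_width: 44.1
grasp_force: 62.0
```

```bash
python3 - <<'E'
from h import *
snap('wrist','w2'); snap('scene','s2'); 
h=np.hstack([cv2.imread('pics/w2.png'),cv2.imread('pics/s2.png')[150:300,150:350].repeat(2,0).repeat(2,1)[:300].copy() if 0 else cv2.resize(cv2.imread('pics/s2.png')[150:342,200:340],(280,384))])
cv2.imwrite('pics/v2.png',h)
s=read_state();print(s['contact_force'],s['gripper_width'],s['clock'])
p=sw(127,0);plan(*p,74)
t=s['position']
for z in(154-44+72,):
  q=t.copy();q[2]=t[2]-44.1+72;print(pix('w2',q))
for n in('w2','s2'):print(n,pix(n,[*p,55]),pix(n,[*p,30]),pix(n,[t[0],t[1],t[2]-44]))
E
```

```text
[ 0.07896958 -0.6270649  -1.38156582] 43.94900157359304 4.5
pos [624.3 -33.5 152.4] turn [ 0.001  0.    -0.001] shift [ 0.9 -1.7 78.4]
[252.55084182 301.48573063]
w2 [250.77143644 197.1949317 ] [250.99238752 187.9556896 ] [252.78787322 226.18266721]
s2 [234.26301542 215.35339751] [235.02713172 223.52623747] [233.2106225 195.8290462]
```

View pics/v2.png

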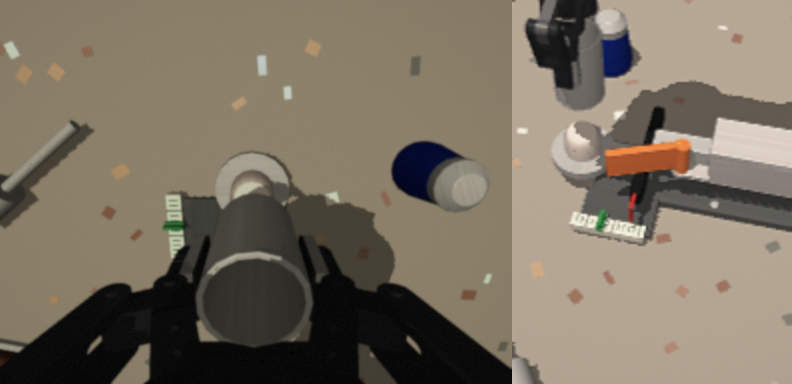

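The wrist view shows the held mill's rim at (254,302) and the platform centred near (252,189). That agrees with the prediction to about 1 mm. I'll lower to just above the spigot.

carry_out([
  [0,0,0,0.5,-1,15,-1],
  [0,0,0,1,-1,35,-1],
  [0,0,0,1,-1,48,-1],
  [0,0,0,1,-1,48,-1],
])

```text
clock: 5.0
position: [625.4, -34.6, 102.7]
ee_rot: [0.785, -0.619, -0.001, 0.001]
contact_force: [0.6, -0.3, -1.1]
gripper_width: 44.2
grasp_force: 62.0
```

```bash
python3 - <<'E'
from h import *
s=read_state();print(s['contact_force'],s['wrist_torque'],s['clock'])
p=sw(127,0);plan(*p,74)
E
```

```text
[ 0.59971093 -0.30213776 -1.14464133] [ 0.01484347 -0.058481   -0.02021267] 5.0
pos [625.4 -34.6 102.7] turn [ 0.003  0.    -0.001] shift [-0.4 -0.9 28.7]
```

carry_out([
  [0,0,0,0,0,3,-1],
  [0,0,0,0,0,6,-1],
  [0,0,0,0,0,9,-1],
  [0,0,0,0,0,12,-1],
])

```text
clock: 5.5
position: [626.5, -34.8, 92.3]
ee_rot: [0.785, -0.619, 0.0, -0.0]
contact_force: [0.7, 0.1, -1.9]
gripper_width: 44.3
grasp_force: 62.0
```

carry_out([
  [0,0,0,0,0,5,-1],
  [0,0,0,0,0,10,-1],
  [0,0,0,0,0,14,-1],
  [0,0,0,0,0,17,-1],
  [0,0,0,0,0,17,-1],
])

```text
clock: 6.12
position: [626.3, -34.8, 75.0]
ee_rot: [0.785, -0.619, -0.0, 0.0]
contact_force: [-0.3, -0.1, -1.7]
gripper_width: 44.2
grasp_force: 62.0
```

carry_out([
  [0,0,0,0,0,1,-1],
  [0,0,0,0,0,2,-1],
  [0,0,0,0,0,3,-1],
  [0,0,0,0,0,3,-1],
])

```text
clock: 6.62
position: [626.7, -34.8, 74.2]
ee_rot: [0.785, -0.619, 0.001, -0.0]
contact_force: [-4.0, 0.8, 7.0]
gripper_width: 44.4
grasp_force: 62.8
```

carry_out([
  [0,0,0,0,0,1.5,-1],
  [0,0,0,0,0,1.5,-1],
  [0,0,0,0,0,0,-1],
])

```text
clock: 7.0
position: [626.7, -34.8, 74.2]
ee_rot: [0.785, -0.619, 0.001, -0.0]
contact_force: [-1.7, -0.3, 2.2]
gripper_width: 44.1
grasp_force: 62.5
```

carry_out([
  [0,0,0,0,0,-1,0.5],
  [0,0,0,0,0,-1,0.7],
  [0,0,0,0,0,-1,0.7],
  [0,0,0,0,0,-30,0.7],
  [0,0,0,0,0,-75,1],
])

```text
clock: 7.62
position: [625.4, -35.0, 146.0]
ee_rot: [0.785, -0.619, -0.002, 0.002]
contact_force: [-0.4, -0.4, 1.2]
gripper_width: 85.4
grasp_force: 0.0
```

```bash
python3 - <<'E'
from h import *
a=snap('wrist','w3');snap('scene','s3')
cv2.imwrite('pics/v3.png',np.hstack([a['color'],cv2.resize(cv2.imread('pics/s3.png')[150:342,200:340],(280,384))]))
p=sw(127,0)
for n in('w3','s3'):print(n,pix(n,[*p,102]),pix(n,[*p,30]))
print(read_state()['position'])
p=sw(42,5);plan(*p,140)
E
```

```text
w3 [250.44513119 225.91581295] [250.82218397 191.0343152 ]
s3 [232.71290347 198.77370017] [235.02713172 223.52623747]
[629.92194754 -34.67816268 152.86608847]
pos [629.9 -34.7 152.9] turn [-0.011 -0.002 -0.   ] shift [-86.6  -1.3  12.7]
```

View pics/v3.png

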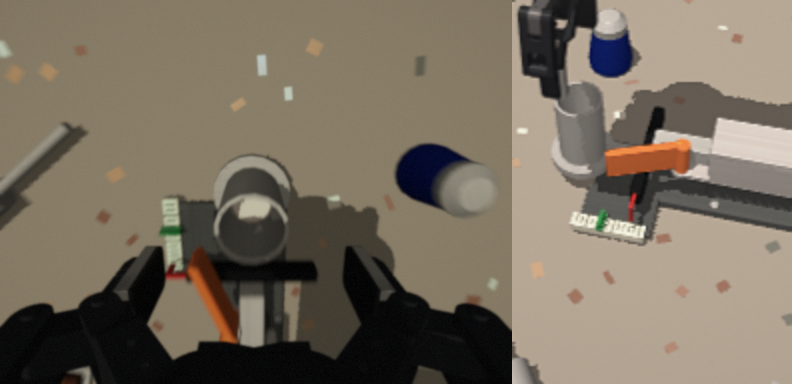

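The mill is down over the spigot: its rim is at (252,226), where a seated mill should be. Next I move above the gap between guide and T-bar.

carry_out([
  [0,0,0,-30,-2,0,1],
  [0,0,0,-60,-3,0,1],
  [0,0,0,-84,-3,5,1],
  [0,0,0,-84,-3,10,1],
  [0,0,0,-84,-3,10,1],
])

```text
clock: 8.35
position: [609.5, 47.2, 136.5]
ee_rot: [0.785, -0.619, -0.0, 0.001]
contact_force: [0.0, -0.0, -0.5]
gripper_width: 85.6
grasp_force: 0.0
```

```bash
python3 - <<'E'
from h import *
print(ws(read_state()['position']))
p=sw(42,7);plan(*p,43)
E
```

```text
[44.23279727  2.95443308]
pos [609.5  47.2 136.5] turn [ 0.002 -0.    -0.002] shift [-2.3 -4.2 93.5]
```

carry_out([
  [0,0,0,-2.5,-4,15,1],
  [0,0,0,-2.5,-4,40,1],
  [0,0,0,-2.5,-4,65,1],
  [0,0,0,-2.5,-4,85,1],
  [0,0,0,-2.5,-4,93,1],
])

```text
clock: 8.98
position: [612.4, 50.1, 42.1]
ee_rot: [0.785, -0.62, -0.001, 0.001]
contact_force: [-0.3, -0.1, 0.8]
gripper_width: 85.7
grasp_force: 0.0
```

```bash
python3 - <<'E'
from h import *
s=read_state();print(ws(s['position']),s['position'],s['contact_force'])
E
```

```text
[42.10735748  6.37371492] [612.3686855   50.06079182  42.07687137] [-0.26287455 -0.05677125  0.82615818]
```

carry_out([
  [0,0,0,4,0,0,1],
  [0,0,0,10,0,0,1],
  [0,0,0,17,0,0,1],
  [0,0,0,24,0,0,1],
  [0,0,0,24,0,0,1],
])

```text
clock: 9.6
position: [618.0, 28.2, 44.0]
ee_rot: [0.785, -0.62, -0.001, -0.0]
contact_force: [-3.3, 5.9, -3.8]
gripper_width: 85.2
grasp_force: 3.0
```

```bash
python3 - <<'E'
from h import *
s=read_state();print(ws(s['position']),s['position'],s['contact_force'],s['clock'])
a=snap('scene','s4');b=snap('wrist','w4')
A=cv2.resize(a['color'][205:280,210:285],(525,525),interpolation=cv2.INTER_CUBIC)
B=cv2.resize(b['color'][150:375,120:238],(275,525),interpolation=cv2.INTER_CUBIC)
cv2.imwrite('pics/v4.png',np.hstack([A,B]))
for x in (80,85,90,95): print(x,pix('s4',[*sw(x,70),26]),pix('w4',[*sw(x,70),26]))
E
```

```text
[64.65329382  6.71260384] [617.98432699  28.22278226  43.95781988] [-3.26130029  5.88417009 -3.77185959] 9.6
80 [249.01893401 258.12989792] [128.71838948 217.51696928]
85 [246.39894031 257.61115085] [127.50527674 208.39056729]
90 [243.78585621 257.09377186] [126.26884673 199.0887465 ]
95 [241.17965441 256.57775552] [125.00842064 189.60640022]
```

View pics/v4.png

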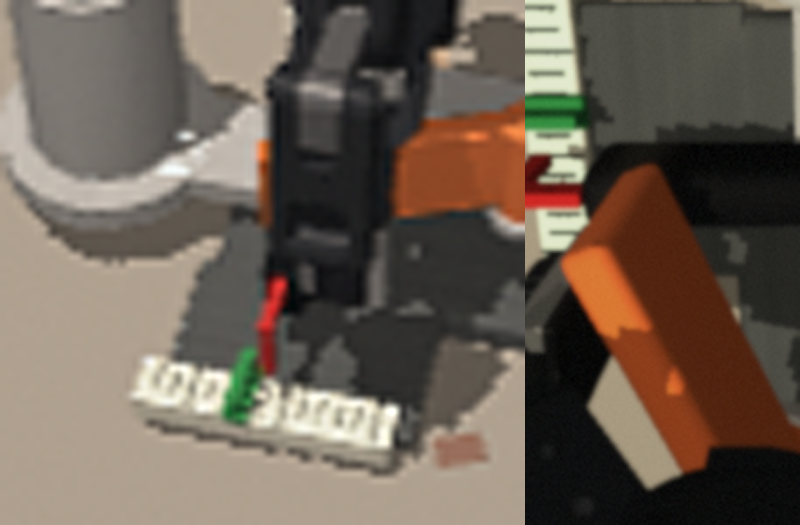

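Scene crop: the red pointer's tip is at about (248,257) in the full picture and the green clip is centred near (244,258), so the pointer is still several mm short. The wrist crop shows the lever still open, inside the fingers. I'll get numbers by colour.

```bash
cat >> h.py <<'E'
def seg(f,col):
    im=cv2.imread('pics/'+f+'.png').astype(int); b,g,r=im[...,0],im[...,1],im[...,2]
    m=((g>1.6*r)&(g>1.6*b)&(g>50)) if col=='g' else ((r>2.5*g)&(r>2.5*b)&(r>70))
    n,lab,st,c=cv2.connectedComponentsWithStats(m.astype('uint8'),connectivity=8)
    for i in range(1,n):
        if st[i,4]>5: 
            ys,xs=np.where(lab==i); print(f,col,'bbox',st[i],'cen',c[i].round(1),[(int(y),int(xs[ys==y].min()),int(xs[ys==y].max())) for y in sorted(set(ys))])
E
python3 - <<'E'
from h import *
for f in('t0','s3','s4','w3','w4'):
    for c in 'gr': seg(f,c)
E
```

```text
t0 g bbox [251 120   5   8  24] cen [252.6 124. ] [(120, 252, 252), (121, 251, 253), (122, 251, 253), (123, 251, 253), (124, 251, 254), (125, 252, 254), (126, 252, 254), (127, 252, 255)]
s3 g bbox [242 255   6  10  34] cen [244.2 259.8] [(255, 245, 245), (256, 244, 245), (257, 244, 247), (258, 243, 247), (259, 243, 246), (260, 243, 246), (261, 242, 245), (262, 242, 245), (263, 242, 244), (264, 242, 244)]
s3 r bbox [259 246   4  15  27] cen [259.8 251.5] [(246, 261, 261), (247, 260, 262), (248, 259, 261), (249, 259, 261), (250, 259, 261), (251, 259, 261), (252, 259, 260), (253, 259, 260), (254, 259, 259), (255, 259, 259), (256, 259, 259), (257, 259, 259), (258, 259, 259), (259, 259, 259), (260, 259, 259)]
s4 g bbox [242 255   5  10  31] cen [244.  260.1] [(255, 245, 245), (256, 244, 245), (257, 244, 245), (258, 243, 246), (259, 243, 246), (260, 243, 246), (261, 242, 245), (262, 242, 245), (263, 242, 244), (264, 242, 244)]
s4 r bbox [247 244   4  14  28] cen [248.4 249.4] [(244, 249, 250), (245, 248, 250), (246, 248, 250), (247, 248, 250), (248, 248, 250), (249, 248, 249), (250, 248, 2
[... 579 characters left out ...]
6 191  40  14 485] cen [126.6 197.7] [(191, 115, 145), (192, 113, 145), (193, 112, 145), (194, 112, 145), (195, 112, 145), (196, 112, 145), (197, 111, 144), (198, 110, 142), (199, 109, 141), (200, 107, 141), (201, 106, 142), (202, 106, 142), (203, 106, 145), (204, 107, 145)]
w4 r bbox [105 217  40  22 439] cen [123.2 231.3] [(217, 124, 128), (218, 122, 128), (219, 121, 127), (220, 120, 126), (221, 119, 125), (222, 118, 124), (223, 117, 123), (224, 116, 122), (225, 115, 121), (226, 113, 120), (227, 112, 124), (228, 111, 124), (229, 110, 137), (230, 109, 143), (231, 108, 143), (232, 107, 143), (233, 106, 143), (234, 105, 143), (235, 105, 143), (236, 105, 144), (237, 106, 143), (238, 106, 125)]
```

```bash
python3 - <<'E'
from h import *
g=lambda f,u,v,z: print(f,(u,v,z),ws(world(f,u,v,z)).round(1))
print(np.load('pics/w4.npz')['position'],ws(np.load('pics/w4.npz')['position']))
g('w4',126,217,28);[g('w4',127,v,26) for v in(191,195,198,204)]
g('s4',248,257.5,28);g('s4',245,255.5,26);g('s4',244.5,258,26);g('s4',245,260,26);g('s4',242,262,26);g('s3',259,260,28)
g('t0',252.8,124,26);g('t0',240.5,130.5,28);g('t0',252,120,26);g('t0',253.5,127,26)
g('w3',171,230,26);g('w3',171,227,26);g('w3',171,266.5,28)
E
```

```text
[634.81804124 -45.02460577 172.94585126] [139.80579687   5.90323813]
w4 (126, 217, 28) [81.1 70.5]
w4 (127, 191, 26) [94.3 69.1]
w4 (127, 195, 26) [92.2 69.4]
w4 (127, 198, 26) [90.6 69.6]
w4 (127, 204, 26) [87.4 70. ]
s4 (248, 257.5, 28) [81.8 70.4]
s4 (245, 255.5, 26) [88.7 66.1]
s4 (244.5, 258, 26) [88.2 71.6]
s4 (245, 260, 26) [86.2 75.6]
s4 (242, 262, 26) [90.4 81. ]
s3 (259, 260, 28) [60.8 71.1]
t0 (252.8, 124, 26) [88.4 71.5]
t0 (240.5, 130.5, 28) [59.5 63.6]
t0 (252, 120, 26) [88.9 80.4]
t0 (253.5, 127, 26) [88.2 64.7]
w3 (171, 230, 26) [90.1 70.5]
w3 (171, 227, 26) [92.9 70.3]
w3 (171, 266.5, 28) [54.8 72.9]
```

carry_out([
  [0,0,0,2,0,0,1],
  [0,0,0,4,0,0,1],
  [0,0,0,6,0,0,1],
  [0,0,0,6,0,0,1],
])

```text
clock: 10.2
position: [619.3, 22.9, 43.9]
ee_rot: [0.785, -0.62, -0.001, -0.0]
contact_force: [-1.9, 7.0, -4.0]
gripper_width: 85.2
grasp_force: 3.3
```

```bash
python3 - <<'E'
from h import *
s=read_state();print(ws(s['position']),s['position'],s['contact_force'],s['clock'],s['grasp_force'])
a=snap('scene','s5');b=snap('wrist','w5')
for f in('s5','w5'):
    for c in 'gr': seg(f,c)
A=cv2.resize(a['color'][235:275,230:270],(400,400),interpolation=cv2.INTER_CUBIC)
B=cv2.resize(b['color'][180:250,90:160],(400,400),interpolation=cv2.INTER_CUBIC)
cv2.imwrite('pics/v5.png',np.hstack([A,B]))
E
```

```text
[70.16901739  6.69061071] [619.25618277  22.85565331  43.94152641] [-1.87635765  6.96334707 -4.02514783] 10.2 3.2533058611443266
s5 g bbox [242 257   6   8  28] cen [244.1 260.6] [(257, 247, 247), (258, 243, 247), (259, 243, 246), (260, 243, 246), (261, 242, 245), (262, 242, 245), (263, 242, 244), (264, 242, 244)]
s5 r bbox [244 244   4  14  24] cen [245.5 249. ] [(244, 246, 247), (245, 245, 247), (246, 245, 247), (247, 245, 247), (248, 245, 246), (249, 245, 246), (250, 245, 245), (251, 244, 245), (252, 245, 245), (253, 245, 245), (254, 245, 245), (255, 245, 245), (256, 245, 245), (257, 245, 245)]
w5 g bbox [108 201  39  15 490] cen [127.7 208.2] [(201, 123, 146), (202, 114, 146), (203, 114, 146), (204, 113, 146), (205, 113, 146), (206, 113, 146), (207, 113, 145), (208, 112, 143), (209, 111, 142), (210, 109, 142), (211, 108, 143), (212, 108, 143), (213, 108, 146), (214, 108, 144), (215, 109, 142)]
w5 r bbox [105 216  40  23 455] cen [123.5 231.2] [(216, 126, 127), (217, 124, 129), (218, 122, 128), (219, 121, 127), (220, 120, 126), (221, 119, 125), (222, 118, 124), (223, 117, 123), (224, 116, 122), (225, 115, 121), (226, 113, 120), (227, 112, 124), (228, 111, 124), (229, 110, 143), (230, 109, 143), (231, 108, 143), (232, 107, 143), (233, 106, 143), (234, 105, 143), (235, 105, 143), (236, 105, 144), (237, 105, 143), (238, 106, 125)]
```

View pics/v5.png

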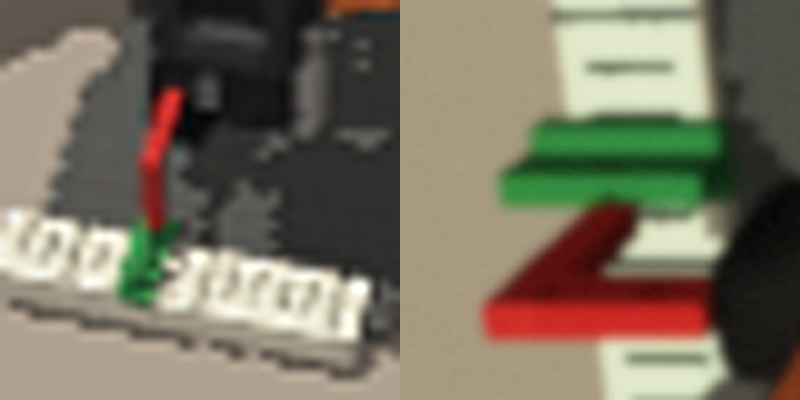

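```bash
python3 - <<'E'
from h import *
g=lambda f,u,v,z: print(f,(u,v,z),ws(world(f,u,v,z)).round(1))
g('w5',127,216,28);[g('w5',127,v,26) for v in(201,208.5,210,212.5,215.5)]
g('s5',245,257.5,28);g('s5',245,258,26);g('s5',244,262,26)
for x in(86,88,90): print(x,pix('s5',[*sw(x,66),26]),pix('s5',[*sw(x,70),26]),pix('s5',[*sw(x,76),26]),pix('s5',[*sw(x,70),28]))
E
```

```text
w5 (127, 216, 28) [87.3 69.9]
w5 (127, 201, 26) [94.6 69.7]
w5 (127, 208.5, 26) [90.6 70.3]
w5 (127, 210, 26) [89.8 70.4]
w5 (127, 212.5, 26) [88.4 70.5]
w5 (127, 215.5, 26) [86.7 70.7]
s5 (245, 257.5, 28) [87.2 71.6]
s5 (245, 258, 26) [87.3 71.4]
s5 (244, 262, 26) [86.8 80.2]
86 [246.43380687 255.73031741] [245.8757716  257.50756578] [245.02984333 260.20170487] [245.83518121 256.89263466]
88 [245.39238989 255.52511353] [244.83026245 257.30055963] [243.97813559 259.99195166] [244.78739124 256.6854979 ]
90 [244.3520669  255.32012521] [243.78585621 257.09377186] [242.92754434 259.78242112] [243.74070901 256.47858013]
```

Pointer is at about x = 87.2 and the clip's ridge at about 88.6, so I go 1.3 mm further out, centre across bar and lever, and start closing.

carry_out([
  [0,0,0,0.7,0,0,1],
  [0,0,0,1.4,1,0,1],
  [0,0,0,1.4,1.7,0,0.6],
  [0,0,0,1.4,1.7,0,0.2],
  [0,0,0,1.4,1.7,0,0],
])

```text
clock: 10.92
position: [620.7, 21.8, 46.7]
ee_rot: [0.785, -0.619, 0.001, -0.003]
contact_force: [-1.5, 6.8, 5.0]
gripper_width: 42.7
grasp_force: 4.2
```

```bash
python3 - <<'E'
from h import *
s=read_state();print(ws(s['position']),s['position'],s['contact_force'],s['wrist_torque'],s['gripper_width'],s['grasp_force'])
E
```

```text
[71.55079416  7.82287403] [620.68086038  21.7778681   46.70968579] [-1.5462542   6.75156565  5.04127297] [ 1.95315121  0.53858507 -0.09544009] 42.741453258214314 4.1975949495099485
```

carry_out([
  [0,0,0,0,0,0,0],
  [0,0,0,0,0,0,0],
])

```text
clock: 11.18
position: [620.7, 21.8, 46.7]
ee_rot: [0.785, -0.619, 0.001, -0.003]
contact_force: [-1.1, 7.4, 3.8]
gripper_width: 42.8
grasp_force: 4.2
```

```bash
python3 - <<'E'
from h import *
s=read_state();print(ws(s['position']),s['position'],s['contact_force'],s['wrist_torque'],s['gripper_width'],s['grasp_force'])
a=snap('scene','s6');b=snap('wrist','w6')
A=cv2.resize(a['color'][205:280,210:285],(384,384),interpolation=cv2.INTER_CUBIC)
cv2.imwrite('pics/v6.png',np.hstack([A,b['color'][:,100:500]]))
E
```

```text
[71.56992343  7.81958983] [620.68215284  21.75850202  46.71827486] [-1.07080621  7.42136587  3.76656846] [ 1.97254181  0.51274108 -0.09773108] 42.7721794361626 4.187193893012591
```

View pics/v6.png

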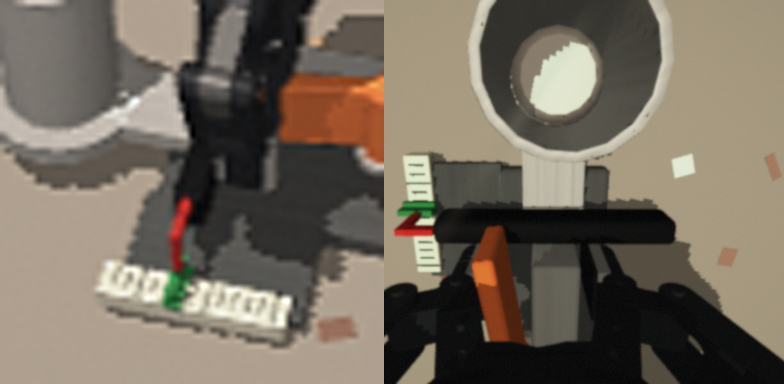

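carry_out([
  [0,0,0,0,1.5,1,0],
  [0,0,0,0,2.8,2,0],
  [0,0,0,0,2.8,2,0],
])

```text
clock: 11.65
position: [619.8, 21.5, 45.7]
ee_rot: [0.785, -0.619, 0.003, -0.004]
contact_force: [1.0, 7.4, 4.3]
gripper_width: 42.7
grasp_force: 3.4
```

```bash
python3 - <<'E'
from h import *
s=read_state();print(ws(s['position']),s['position'],s['contact_force'],s['wrist_torque'],s['gripper_width'],s['grasp_force'])
E
```

```text
[71.58705141  6.94662135] [619.83753431  21.53717224  45.675795  ] [1.01424253 7.42329372 4.25821958] [ 2.03165578 -0.07530513 -0.08459054] 42.66570896548901 3.433139447824942
```

carry_out([
  [0,0,0,0,0.5,0,-0.2],
  [0,0,0,0,1,0,-0.6],
  [0,0,0,0,1,0,-1],
  [0,0,0,0,1,0,-1],
  [0,0,0,0,1,0,-1],
])

```text
clock: 12.28
position: [618.1, 21.1, 45.4]
ee_rot: [0.785, -0.619, 0.002, -0.004]
contact_force: [0.2, 7.0, 5.1]
gripper_width: 28.1
grasp_force: 63.0
```

```bash
python3 - <<'E'
from h import *
s=read_state();print(ws(s['position']),s['position'],s['contact_force'],s['wrist_torque'],s['gripper_width'],s['grasp_force'])
a=snap('scene','s7');b=snap('wrist','w7')
for f in('s7','w7'):
    for c in 'gr': seg(f,c)
A=cv2.resize(a['color'][235:275,225:265],(384,384),interpolation=cv2.INTER_CUBIC)
B=cv2.resize(b['color'][180:384,90:300],(395,384),interpolation=cv2.INTER_CUBIC)
cv2.imwrite('pics/v7.png',np.hstack([A,B]))
E
```

```text
[71.61982776  5.19037353] [618.13792689  21.09353353  45.41235821] [0.18940162 6.97301135 5.07095684] [ 2.05569322  0.34341942 -0.18284919] 28.11157069093424 62.969915717840195
s7 g bbox [242 257   6   8  29] cen [244.1 260.4] [(257, 246, 247), (258, 243, 247), (259, 243, 246), (260, 243, 246), (261, 242, 245), (262, 242, 245), (263, 242, 244), (264, 242, 244)]
s7 r bbox [243 243   5  15  28] cen [244.8 248.8] [(243, 246, 246), (244, 245, 246), (245, 244, 247), (246, 244, 246), (247, 244, 246), (248, 244, 246), (249, 244, 245), (250, 244, 244), (251, 243, 244), (252, 244, 244), (253, 244, 244), (254, 244, 244), (255, 244, 244), (256, 244, 245), (257, 244, 244)]
w7 g bbox [108 202  39  16 452] cen [127.7 209. ] [(202, 124, 136), (203, 114, 145), (204, 113, 145), (205, 113, 145), (206, 113, 146), (207, 113, 146), (208, 113, 145), (209, 112, 144), (210, 111, 141), (211, 109, 142), (212, 108, 142), (213, 108, 142), (214, 108, 146), (215, 108, 145), (216, 109, 141), (217, 137, 139)]
w7 r bbox [104 215  39  22 430] cen [121.6 229.3] [(215, 123, 128), (216, 122, 127), (217, 120, 126), (218, 119, 125), (219, 118, 124), (220, 117, 123), (221, 116, 122), (222, 115, 121), (223, 113, 120), (224, 112, 119), (225, 111, 123), (226, 110, 123), (227, 109, 125), (228, 108, 141), (229, 106, 141), (230, 105, 141), (231, 104, 141), (232, 104, 141), (233, 104, 142), (234, 104, 142), (235, 104, 141), (236, 105, 122)]
```

View pics/v7.png

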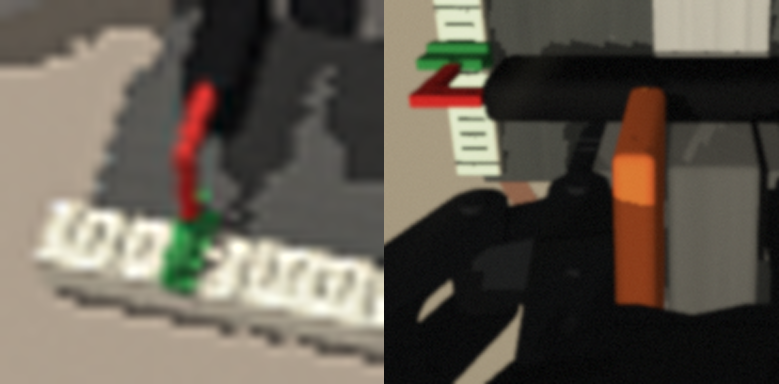

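The lever is closed, with a 28 mm pinch reading and 63 N of grip. Pointer and mark look about level, so I'll refine that with pixel profiles.

```bash
python3 - <<'E'
from h import *
for f,c in(('w5',118),('w7',115),('w7',137)):
    im=cv2.imread('pics/'+f+'.png'); print(f,c,[(v,*map(int,im[v,c])) for v in range(199,220)])
for f in('s4','s7'):
    im=cv2.imread('pics/'+f+'.png')
    for v in(252,254,256,258,259,260,262): print(f,v,[(int(p[1]),int(p[2])) for p in im[v,238:252]])
g=lambda f,u,v,z: print(f,(u,v,z),ws(world(f,u,v,z)).round(1))
for v in(202.5,209,210,216.5): g('w7',125,v,26)
g('w7',126,214.8,28);g('w7',123,236.5,40);g('w7',123,227,40)
g('s7',244.2,257,28);g('s7',244.5,252,36)
E
```

```text
w5 118 [(199, 130, 159, 163), (200, 98, 128, 123), (201, 64, 104, 72), (202, 53, 112, 45), (203, 60, 133, 49), (204, 65, 141, 52), (205, 63, 139, 52), (206, 53, 119, 44), (207, 36, 83, 28), (208, 29, 65, 22), (209, 30, 69, 24), (210, 42, 97, 33), (211, 56, 127, 46), (212, 63, 140, 51), (213, 65, 141, 54), (214, 69, 143, 61), (215, 81, 145, 85), (216, 103, 149, 124), (217, 118, 149, 152), (218, 120, 144, 160), (219, 102, 124, 147)]
w7 115 [(199, 127, 154, 166), (200, 123, 149, 159), (201, 105, 133, 135), (202, 73, 109, 88), (203, 55, 110, 54), (204, 59, 129, 48), (205, 65, 141, 53), (206, 62, 137, 51), (207, 55, 119, 44), (208, 35, 83, 27), (209, 28, 64, 23), (210, 31, 68, 25), (211, 40, 91, 32), (212, 53, 119, 43), (213, 61, 136, 49), (214, 65, 142, 54), (215, 68, 142, 60), (216, 81, 146, 85), (217, 100, 147, 122), (218, 113, 143, 148), (219, 104, 126, 148)]
w7 137 [(199, 198, 228, 220), (200, 172, 203, 191), (201, 111, 139, 126), (202, 56, 91, 58), (203, 49, 104, 39), (204, 59, 128, 47), (205, 65, 140, 53), (206, 64, 139, 51), (207, 55, 124, 46), (208, 40, 91, 32), (209, 29, 69, 24)
[... 2022 characters left out ...]
), (77, 29), (86, 42), (86, 75), (109, 115), (114, 118), (83, 86), (90, 91)]
s7 260 [(239, 242), (214, 220), (170, 176), (232, 236), (192, 169), (151, 59), (128, 55), (103, 41), (156, 94), (108, 112), (155, 162), (249, 254), (227, 233), (163, 167)]
s7 262 [(237, 242), (237, 241), (237, 243), (225, 225), (146, 81), (115, 48), (107, 43), (141, 63), (87, 74), (135, 143), (212, 219), (225, 230), (176, 184), (205, 213)]
w7 (125, 202.5, 26) [94.5 70.5]
w7 (125, 209, 26) [90.9 71. ]
w7 (125, 210, 26) [90.4 71. ]
w7 (125, 216.5, 26) [86.8 71.5]
w7 (126, 214.8, 28) [88.5 69.9]
w7 (123, 236.5, 40) [82.1 67.3]
w7 (123, 227, 40) [87.  66.7]
s7 (244.2, 257, 28) [88.9 70.9]
s7 (244.5, 252, 36) [89.5 65.4]
```

carry_out([
  [0,0,0,0.6,0,0,-1],
  [0,0,0,1,0,0,-1],
  [0,0,0,1,0,0,-1],
])

```text
clock: 12.75
position: [618.1, 21.0, 45.4]
ee_rot: [0.785, -0.619, 0.002, -0.004]
contact_force: [-2.1, 12.3, 5.3]
gripper_width: 27.9
grasp_force: 61.9
```

```bash
python3 - <<'E'
from h import *
s=read_state();print(ws(s['position']),s['contact_force'],s['gripper_width'],s['grasp_force'],s['clock'])
snap('wrist','w8');snap('scene','s8');seg('w8','r');seg('s8','r')
E
```

```text
[71.68477316  5.16180737] [-2.06885939 12.31187126  5.34240638] 27.930170133996928 61.870880238711834 12.75
w8 r bbox [104 215  39  22 430] cen [121.7 229.3] [(215, 123, 128), (216, 122, 127), (217, 120, 126), (218, 119, 125), (219, 118, 124), (220, 117, 123), (221, 116, 122), (222, 115, 121), (223, 114, 120), (224, 112, 119), (225, 111, 123), (226, 110, 123), (227, 109, 125), (228, 108, 141), (229, 107, 141), (230, 105, 141), (231, 104, 141), (232, 104, 142), (233, 104, 142), (234, 104, 142), (235, 104, 141), (236, 105, 123)]
s8 r bbox [243 243   4  15  27] cen [244.7 249. ] [(243, 246, 246), (244, 245, 246), (245, 244, 246), (246, 244, 246), (247, 244, 246), (248, 244, 246), (249, 244, 245), (250, 244, 244), (251, 243, 244), (252, 244, 244), (253, 244, 244), (254, 244, 244), (255, 244, 244), (256, 244, 245), (257, 244, 244)]
```

```bash
python3 -c "
from bench import *
print(job_done())"
```

```text
the job is handed in; nothing more can be done
None
```

The job is handed in, with no verdict returned: the mill is seated on the spigot and released, the leg is held with the pointer within about 1 mm of the green mark (a final 1 mm nudge outward didn't move it), the orange lever is pinched closed with about 62 N, and the clock stood at about 13 s of the 51 allowed.

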